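# Seat the slip plate on its two locating pins

### The job

The U-shaped metal plate lies loose on the raised deck of the locating fixture. With the fingertips, nudge it sideways, using the guide fence to keep it square, until its two holes drop over the two pins and it lies flat in the lower nest, then move the hand clear. Only push or press the plate gently: do not pinch, lift or carry it, and leave the small things round the fixture where they are.

Things in the scene. Friction and masses are not known exactly. Their poses are not given: they have to be found in the camera images.
- fixture: Dark steel fixture fixed to the worktop, 150 (own x) x 220 (own y) x 35 mm. Origin: centre of its underside, on the worktop; x points to the fence at its far side, y along the slide direction, z up. Raised deck: top 22 mm above the origin, y from -110 to +5 mm. Nest: lower floor, 14 mm above the origin, y from +5 to +110 mm, open at its y = +110 end and its x = -75 side.
- fence (a point): Middle of the inner face of the bright guide fence, at deck height; fixture frame (60.7, 0, 22) mm. The fence is fixed and runs along the whole fixture, x from 60.7 to 75 mm, its top at 35 mm. It guides the plate's far (+x) edge.
- seat (a point): Where the plate's origin lies when the plate is on the pins: fixture frame (10, 54, 14) mm. The plate is then 0.7 mm off the fence, with 4 mm between its rear edge and the step of the deck. There is no stop behind the pins: pushed too far or too fast, the plate rides past them.
- plate: Loose bright U-shaped plate, 0.32 to 0.52 kg, 100 (own x) x 90 (own y) x 8 mm. Origin: centre of its outline, at the underside; axes as the fixture's when seated. Rear edge straight, at y = -45 mm; the U opens to +y: a cut 44 mm wide from y = 0 to 45 mm between two 28 mm legs. Centre of mass at y = -6 mm. Ground and slippery (friction about 0.3, slides at 1 to 2 N).
- plate_rear (a point): Middle of the plate's rear edge, half way up it; plate frame (0, -45, 4) mm. The plate starts flat on the deck, up to 0.12 rad askew, 8 to 20 mm off its seated line in x and 55 to 85 mm short of the seat in y. Slid square along the fence it is carried by deck and pin tips until the holes meet the pins, then it falls 8 mm.
- hole_near (a point): Centre of the 11 mm through hole in the plate's near (-x) leg, at the underside; plate frame (-36, -2, 0) mm.
- hole_far (a point): Centre of the 11 mm through hole in the plate's far (+x) leg, at the underside; plate frame (36, -2, 0) mm.
- pin_near (a point): Foot, on the nest floor, of the near pin: 8 mm diameter, 7.5 mm tall, the upper 4 mm tapering to 4 mm diameter; its tip is 0.5 mm below deck level. Fixture frame (-26, 52, 14) mm.
- pin_far (a point): Foot of the far pin, the same as the near one. Fixture frame (46, 52, 14) mm.
- vial_0: Bystander, to be left alone: clear 23 mm vial with a screw cap, 51 mm tall, standing behind the fence. Origin: centre of its underside.
- vial_1: Bystander, to be left alone: second such vial, behind the fence. Origin: centre of its underside.
- stopper: Bystander, to be left alone: pale conical stopper, 28 mm wide and 26 mm tall, behind the fence. Origin: centre of its underside.
- union_0: Bystander, to be left alone: small metal tube fitting, 13 x 36 x 15 mm, lying in front of the nest. Origin: centre of its underside.
- ferrule_box: Bystander, to be left alone: flat plastic box with a red lid, 55 x 78 x 23 mm, beyond the nest's open end. Origin: centre of its underside.
- usb_stick: Bystander, to be left alone: blue USB stick, 17 x 54 x 8 mm, beyond the nest's open end. Origin: centre of its underside.
Mind the look-alikes: they are no part of the job. Leave any orange look-alike of the plate alone.

How it is judged:
At the end, for the whole second after the job is handed in: Both holes are over their pins with the plate down on the nest floor (each hole's underside centre within 3 mm of its pin's foot), the plate is level within 0.03 rad and at rest, and the robot touches nothing (distance between hole_near and pin_near below 0.003 m and distance between hole_far and pin_far below 0.003 m and angle between plate's own z axis and vertical below 0.03 rad and linear speed of plate below 0.01 m/s and angular speed of plate below 0.1 rad/s).
It fails at once if the plate is lifted more than 10 mm above the deck (height (world z) of plate above 0.032 m).
It fails at once if the plate is tipped up by more than 0.35 rad (angle between plate's own z axis and vertical above 0.35 rad).
It fails at once if the plate is pinched, or pushed or pressed with more than 38 N (contact force between the fingers and plate above 38 N).
It fails at once if a bystander is shifted by more than 20 mm (distance of any of vial_0, vial_1, stopper, union_0, ferrule_box, usb_stick from where it was at the start of the episode above 0.02 m).
It also fails if it takes over 61 s, if anything falls off the work surface, if the arm or the gripper's body presses on something with over 40 N, if the wrist force passes 120 N, or if a joint passes its speed limit or range.

### The arm

A 7-joint arm with a two-finger parallel gripper is mounted at the origin on a cart in front of the work surface, level with it; the furniture and walls round the work are solid. World frame = base frame: x ahead of the robot, y to its left, z up, the work surface at z = 0. Lengths are in m, angles in rad, forces in N, time in s.
With the tool pointing down it reaches from about 0.35 to 0.9 m from the base axis. Payload 8.1 kg.
Tool frame: the origin (TCP) lies midway between the tips of the shut fingers; the grasp point (between the pads) lies 19 mm behind it; z points along the fingers, y is the direction in which the jaws open and shut (so a half turn about z gives the same grasp; the last joint's range is limited). The gripper opens to 92 mm and grips with 3 to 60 N. Pads are 19 mm wide; open, the fingers measure 130 mm over their backs; the gripper's body (75 mm by 190 mm) begins 47 mm behind the grasp point.
Start: joints at [-1.227, 0.434, 0.025, 1.573, -0.012, 1.134, -0.075], TCP at [0.27, 0.564, 0.227] pointing down, gripper open.
Joint ranges: [-2.62, 2.62], [-0.44, 2.09], [-1.27, 1.32], [0.08, 2.57], [-1.32, 4.46], [0.12, 2], [-2.74, 2.74]. Speed limits (rad/s): [2.22, 2.22, 3.01, 3.01, 3.14, 3.14, 3.14].

### API

Orientations are given as a rotation vector (axis times angle).
In Python, from cell import arm gives the robot as it stands. The module is installed in compiled form; this text tells all that it offers.
- The arm moves only by the tool jog_arm, never from a script. Its argument "increments" is a list of rows, each an object with "slide": the shift along the tool's x, y, z in mm, a list of three; "roll": the turn about the tool's z in rad; "gripper": the opening, from 0 (shut) to 1 (fully open). In form: [{"slide": [x, y, z], "roll": roll, "gripper": gripper}, ...]. A call has exactly 10 rows; each row is the pose to reach, as a shift and turn from the pose commanded when the call began, along the tool's axes at that moment; what a row does not reach only later rows make up. A row lasts 1/12 s, in which the tool goes at most 41.7 mm and 7.16 degrees, less where a joint would pass 70% of its speed; a pose out of reach is approached as far as the arm can. A call with a gripper value outside its range is refused whole. The fingers move at their own pace and stop on an object; "newtons" is the grip in N (left out, the last holds). Time passes only in rows, so rows that repeat a pose let the fingers close, or fill a call up. It gives the time, the measured TCP pose, the force and the opening at its end, in the units of the state.
- arm.observe(): the state, without advancing time (a new reading comes with each control period).
- arm.get_image(name): name is "side" or "top"; returns a dict with "frame" (420x560x3 uint8, blue, green, red), "depth" (420x560 float32, m along the optical axis (not along the pixel's ray), 0 where there is no reading), "intrinsics" (3x3 intrinsics, pixels), "dist_coeffs" ([k1, k2, p1, p2, k3] as OpenCV has them; the pictures are not rectified), "R" (3x3) and "t" (3): a world point X has camera coordinates R X + t. Camera axes: x right, y down, z forward; pixel columns grow to the right and rows downward; lengths in m; the calibration is good to about 2 mm. A picture is of the moment at which its call begins.
- arm.sign_off(): hands the job in, once; it reports no verdict.
The state is a dict: "clock": time; "joints": joint angles; "dq": joint speeds; "joint_efforts": joint torques, N m; "position": TCP position; "ee_rot": TCP orientation; "force": force on the tool from outside, world axes, zero at the start; "ft_torque": the same for the moment, N m; "width": opening from 0.0 (shut) to 1.0 (fully open).
Only numpy, scipy, OpenCV 4.12 (cv2) and the standard library are available. Lean on these libraries where they do the work, as an engineer would, in place of code of your own. Each camera call takes 0.05 s, during which the arm holds its last target.

## Working session

There is one attempt and no reset: what is moved stays moved. The work goes in short steps, Python scripts to look and compute and a tool call to move; the robot and the scene stay as the last step left them, time stands still between calls to the robot, and variables do not carry over. Pictures are saved under pics/ and viewed, and the job is handed in when it is done.

Besides the shell and the picture viewer there is one more tool, called after "Emit:" in YAML: its name, and indented under it one key for each argument. jog_arm: Moves the arm, as the interface text tells. Its arguments: {"type":"object","properties":{"increments":{"type":"array"},"newtons":{"type":"number"}},"required":["increments"]}

```bash
mkdir -p pics
python3 - <<'E'
from cell import arm
import cv2,numpy as np,pickle
s=arm.observe();print(s)
for n in("side","top"):
    g=arm.get_image(n);pickle.dump(g,open(n+"0.pkl","wb"));cv2.imwrite(f"pics/{n}0.png",g["frame"])
    print(n,g["intrinsics"],g["dist_coeffs"],g["R"],g["t"])
E
```

```text
{'clock': 0.0, 'joints': array([-1.22658971,  0.43519005,  0.02497717,  1.57408105, -0.01161435,
        1.13400877, -0.07511118]), 'dq': array([ 6.85380321e-04, -1.53514471e-03, -3.41413606e-04,  2.29052070e-05,
       -9.03369232e-04, -1.46935053e-03,  7.23631762e-04]), 'joint_efforts': array([ 6.31127568e-04, -6.67868257e+01,  9.85261425e-01, -3.14448130e+01,
       -6.04612101e-02,  4.31871903e-02,  1.92875245e-04]), 'position': array([0.26988513, 0.56316417, 0.22597168]), 'ee_rot': array([-6.96109715e-01, -3.06327883e+00,  2.39835166e-03]), 'force': array([-0.38450753,  0.20281985,  0.5895748 ]), 'ft_torque': array([ 0.02442047, -0.02721264,  0.02481972]), 'width': 0.9968917137873948}
side [[379.38982293   0.         282.05605983]
 [  0.         379.38982293 209.49217421]
 [  0.           0.           1.        ]] [-0.07741669  0.          0.          0.          0.        ] [[-0.98627081 -0.16505229  0.00525618]
 [-0.11566088  0.66771371 -0.73537811]
 [ 0.11786622 -0.7258899  -0.67763663]] [0.53149675 0.11241003 0.80698886]
top [[422.62649229   0.         275.40283851]
 [  0.         422.62649229 206.77096997]
 [  0.           0.           1.        ]] [0.03348582 0.         0.         0.         0.        ] [[ 0.01080271 -0.99980127 -0.01675471]
 [-0.98500871 -0.00775496 -0.17233019]
 [ 0.17216601  0.01836516 -0.98489674]] [-0.0222394   0.55425217  0.78722836]
```

View pics/top0.png

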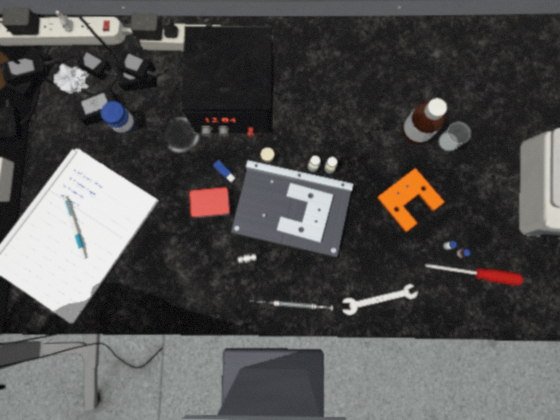

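View pics/side0.png

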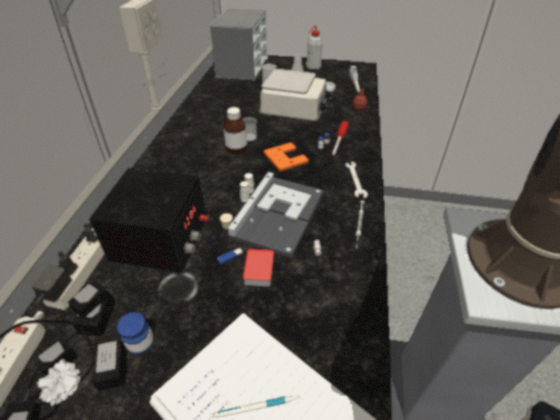

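Run:
```python
import cv2,pickle
g=pickle.load(open("top0.pkl","rb"))["frame"][140:270,180:370]
cv2.imwrite("pics/topc.png",cv2.resize(g,None,fx=4.2,fy=4.2,interpolation=cv2.INTER_CUBIC))
g=pickle.load(open("side0.pkl","rb"))["frame"][165:260,215:335]
cv2.imwrite("pics/sidec.png",cv2.resize(g,None,fx=6,fy=6,interpolation=cv2.INTER_CUBIC))
```

```text
(no output)
```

View pics/topc.png

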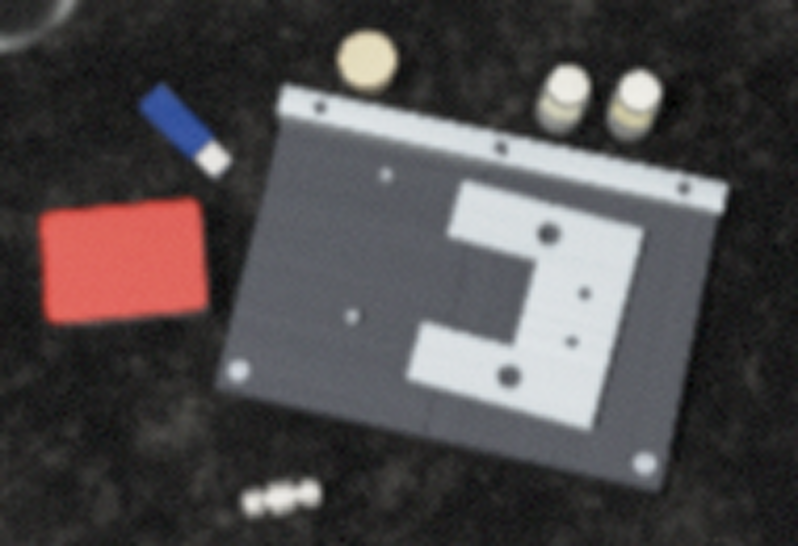

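View pics/sidec.png

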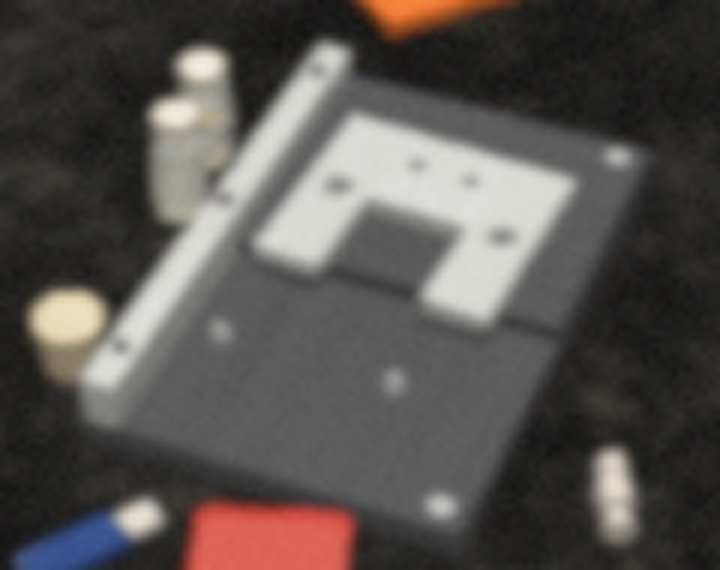

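```bash
cat > h.py <<'E'
import cv2,numpy as np,pickle
def ray(g,px,z):
    px=np.asarray(px,float).reshape(-1,1,2)
    n=cv2.undistortPoints(px,g["intrinsics"],np.array(g["dist_coeffs"])).reshape(-1,2)
    R=np.array(g["R"]);t=np.array(g["t"]);C=-R.T@t
    d=np.c_[n,np.ones(len(n))]@R
    return C+d*((z-C[2])/d[:,2])[:,None]
def proj(g,X):
    p,_=cv2.projectPoints(np.asarray(X,float).reshape(-1,1,3),cv2.Rodrigues(np.array(g["R"]))[0],np.array(g["t"],float),g["intrinsics"],np.array(g["dist_coeffs"]));return p.reshape(-1,2)
def blobs(g,roi,thr=150,up=4):
    x0,y0,x1,y1=roi
    im=cv2.resize(g["frame"][y0:y1,x0:x1],None,fx=up,fy=up,interpolation=cv2.INTER_CUBIC)
    m=(im.min(2)>thr).astype(np.uint8)
    cs,_=cv2.findContours(m,cv2.RETR_CCOMP,cv2.CHAIN_APPROX_NONE)
    out=[]
    for c in cs:
        p=(c.reshape(-1,2)+.5)/up-.5+[x0,y0]
        out.append((cv2.contourArea(c)/up**2,p))
    return out
def rect(P):  # world xy pts (m) -> center mm, sizes, box
    return cv2.minAreaRect((P[:,:2]*1000).astype(np.float32))
E
python3 - <<'E'
from h import *
g=pickle.load(open("top0.pkl","rb"))
for thr in(130,150):
  for a,p in blobs(g,(225,150,365,262),thr):
    if a>3:
        z=.030 if a>600 or a<100 else .035
        print(thr,round(a,1),p.mean(0).round(1),[np.round(v,2) for v in rect(ray(g,p,z))],np.round((ray(g,p,.0215).min(0)+ray(g,p,.0215).max(0))*500,1))
E
```

```text
130 88.0 [246.5 258. ] [array([454.01,  39.29]), array([12.99, 36.5 ]), np.float64(7.34)] [455.2  40.1  21.5]
130 23.4 [333.  249.9] [array([ 471.7, -131.8]), array([10.35, 10.91]), np.float64(0.59)] [ 472.3 -132.8   21.5]
130 22.2 [236.3 227.7] [array([514.03,  61.29]), array([11.11, 10.53]), np.float64(1.49)] [515.1  62.2  21.5]
130 5.8 [263.3 214.8] [array([541.07,   7.32]), array([5.61, 5.04]), np.float64(0.87)] [542.4   7.7  21.5]
130 1818.2 [304.5 212.1] [array([547.79, -75.46]), array([ 92.24, 102.98]), np.float64(74.64)] [549.3 -75.9  21.5]
130 17.0 [300.7 229.2] [array([512.63, -67.87]), array([9.06, 9.48]), np.float64(0.07)] [513.7 -68.2  21.5]
130 15.9 [310.1 195.3] [array([581.82, -86.81]), array([8.78, 9.14]), np.float64(0.41)] [583.5 -87.4  21.5]
130 4.8 [271.5 181.1] [array([610.64,  -8.18]), array([5.24, 4.59]), np.float64(0.68)] [612.7  -7.9  21.5]
130 40.0 [230.3 177.2] [array([618.05,  76.23]), array([14.6 , 13.07]), np.float64(45.35)] [620.3  77.5  21.5]
130 805.2 [299.2 175.3] [array([623.6 , -63.54]), array([221.67,  16.96]), np.float64(77.45)] [625.7 -64.1  21.
[... 1532 characters left out ...]
float64(77.36)] [626.  -64.1  21.5]
150 6.6 [342.4 184.4] [array([ 604.81, -152.24]), array([5.78, 5.87]), np.float64(43.91)] [ 606.8 -153.4   21.5]
150 7.1 [298.9 174.8] [array([624.26, -64.1 ]), array([6.66, 5.51]), np.float64(44.41)] [626.5 -64.3  21.5]
150 5.4 [255.8 165.1] [array([644.15,  24.62]), array([5.3 , 5.67]), np.float64(0.37)] [646.5  25.2  21.5]
150 91.8 [331.  163.1] [array([ 649.8 , -129.36]), array([19.34, 26.99]), np.float64(58.2)] [ 652.  -131.2   21.5]
150 98.8 [314.  161.9] [array([651.53, -95.21]), array([19.29, 28.  ]), np.float64(71.87)] [654.2 -95.6  21.5]
150 104.2 [266.9 154. ] [array([665.15,   1.87]), array([21.26, 25.67]), np.float64(0.33)] [669.3   2.4  21.5]
```

The possible plates are the bright U at top px (305,212), which lies on the dark fixture, and the orange U at (411,200), which lies on the worktop. I choose the bright one: the crop shows it on the deck, about 13 mm off the seat line, 82 mm short in y and -0.05 rad askew. The pins are at (263,215) and (271,181).

```bash
cat >> h.py <<'E'
from cell import arm
from scipy.spatial.transform import Rotation as Ro
TH=np.deg2rad(-12.5);O=np.array([557.,-48.8]);RF=np.array([[np.cos(TH),-np.sin(TH)],[np.sin(TH),np.cos(TH)]])
def F(x,y): return O+RF@[x,y]
def toF(p): return RF.T@(np.asarray(p)-O)
def st():
    s=arm.observe();T=Ro.from_rotvec(s["ee_rot"]).as_matrix()
    p=s["position"]*1000
    print("t",round(s["clock"],2),"pos",p.round(1),"fix",toF(p[:2]).round(1),"toolY deg(fix)",round(np.rad2deg(np.arctan2(T[1,1],T[0,1])-TH),2),"tilt",T[2].round(3),"F",s["force"].round(1),"w",round(s["width"],3),"q",s["joints"].round(2))
    return s,T,p
def go(fx,fy,z,ang): # ang: tool y angle in fixture frame, deg
    s,T,p=st();t=np.r_[F(fx,fy),z]
    c=np.rad2deg(np.arctan2(T[1,1],T[0,1])-TH);r=-np.deg2rad((ang-c+180)%360-180)
    print("slide",(T.T@(t-p)).round(1),"roll",round(r,3))
E
python3 -c "
from h import *
go(-85,-32,226,90);go(-85,-32,100,90)"
```

```text
t 0.1 pos [269.9 563.2 226.1] fix [-412.8  535.4] toolY deg(fix) 76.9 tilt [-0.    -0.001 -1.   ] F [-0.   0.6  0. ] w 0.998 q [-1.23  0.44  0.02  1.57 -0.01  1.13 -0.08]
slide [-447.9 -478.3    0.8] roll -0.229
t 0.1 pos [269.9 563.2 226.1] fix [-412.8  535.4] toolY deg(fix) 76.9 tilt [-0.    -0.001 -1.   ] F [-0.   0.6  0. ] w 0.998 q [-1.23  0.44  0.02  1.57 -0.01  1.13 -0.08]
slide [-447.9 -478.1  126.8] roll -0.229
```

Emit:
jog_arm:
  increments:
    - {"slide":[-448,-478,0],"roll":-0.229,"gripper":0.4}
    - {"slide":[-448,-478,0],"roll":-0.229,"gripper":0.4}
    - {"slide":[-448,-478,0],"roll":-0.229,"gripper":0.4}
    - {"slide":[-448,-478,0],"roll":-0.229,"gripper":0.4}
    - {"slide":[-448,-478,0],"roll":-0.229,"gripper":0.4}
    - {"slide":[-448,-478,0],"roll":-0.229,"gripper":0.4}
    - {"slide":[-448,-478,0],"roll":-0.229,"gripper":0.4}
    - {"slide":[-448,-478,0],"roll":-0.229,"gripper":0.4}
    - {"slide":[-448,-478,0],"roll":-0.229,"gripper":0.4}
    - {"slide":[-448,-478,0],"roll":-0.229,"gripper":0.4}
  newtons: 10

```text
clock: 0.93
position: [0.3956, 0.1642, 0.2267]
ee_rot: [-0.341, -3.123, -0.0]
force: [1.3, -0.1, -0.0]
width: 0.404
```

```bash
python3 -c "
from h import *
go(-85,-32,120,90)"
```

```text
t 0.93 pos [395.6 164.2 226.7] fix [-203.7  173.1] toolY deg(fix) 90.02 tilt [ 0.  0. -1.] F [ 1.3 -0.1 -0. ] w 0.404 q [-0.66  0.11  0.16  2.03 -0.02  1.    0.86]
slide [-118.6 -205.1  106.7] roll 0.0
```

Emit:
jog_arm:
  increments:
    - {"slide":[-118,-205,60],"roll":0,"gripper":0.4}
    - {"slide":[-118,-205,60],"roll":0,"gripper":0.4}
    - {"slide":[-118,-205,60],"roll":0,"gripper":0.4}
    - {"slide":[-118,-205,60],"roll":0,"gripper":0.4}
    - {"slide":[-118,-205,60],"roll":0,"gripper":0.4}
    - {"slide":[-118,-205,60],"roll":0,"gripper":0.4}
    - {"slide":[-118,-205,60],"roll":0,"gripper":0.4}
    - {"slide":[-118,-205,60],"roll":0,"gripper":0.4}
    - {"slide":[-118,-205,60],"roll":0,"gripper":0.4}
    - {"slide":[-118,-205,60],"roll":0,"gripper":0.4}

```text
clock: 1.77
position: [0.4664, -0.058, 0.1668]
ee_rot: [-0.339, -3.123, -0.001]
force: [0.3, -0.6, 0.8]
width: 0.399
```

```bash
python3 -c "
from h import *
go(-78,-33,27,90)
g=arm.get_image('top');cv2.imwrite('pics/top1.png',cv2.resize(g['frame'][140:350,180:370],None,fx=2.8,fy=2.8))
g=arm.get_image('side');cv2.imwrite('pics/side1.png',cv2.resize(g['frame'][100:280,200:380],None,fx=3.3,fy=3.3))"
```

```text
t 1.77 pos [466.4 -58.  166.8] fix [-86.5 -28.6] toolY deg(fix) 90.12 tilt [ 0.     0.001 -1.   ] F [ 0.3 -0.6  0.8] w 0.399 q [-0.27  0.25  0.34  2.04 -0.11  0.87  1.49]
slide [ -8.5  -4.5 139.8] roll 0.002
```

View pics/top1.png

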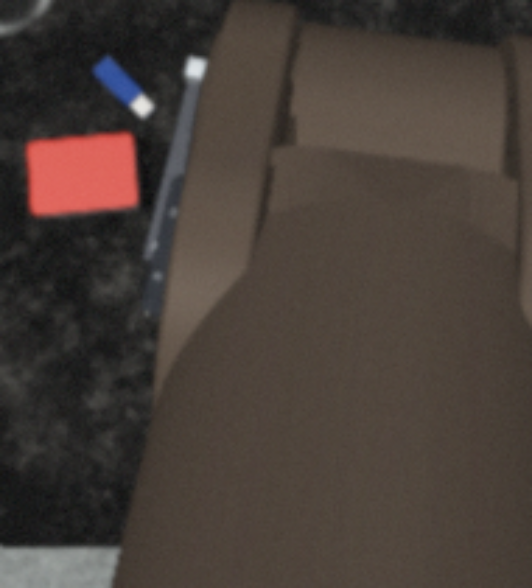

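View pics/side1.png

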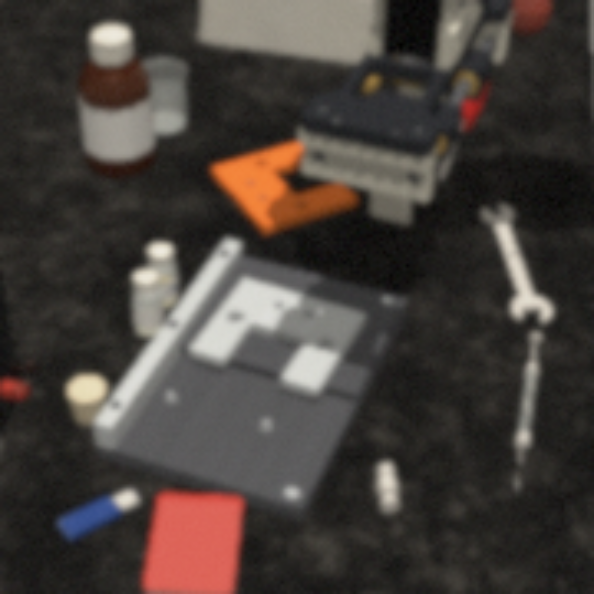

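Emit:
jog_arm:
  increments:
    - {"slide":[-4,-4.5,30],"roll":0,"gripper":0.4}
    - {"slide":[-4,-4.5,60],"roll":0,"gripper":0.4}
    - {"slide":[-4,-4.5,90],"roll":0,"gripper":0.4}
    - {"slide":[-4,-4.5,120],"roll":0,"gripper":0.4}
    - {"slide":[-4,-4.5,130],"roll":0,"gripper":0.4}
    - {"slide":[-4,-4.5,135],"roll":0,"gripper":0.4}
    - {"slide":[-4,-4.5,140],"roll":0,"gripper":0.4}
    - {"slide":[-4,-4.5,140],"roll":0,"gripper":0.4}
    - {"slide":[-4,-4.5,140],"roll":0,"gripper":0.4}
    - {"slide":[-4,-4.5,140],"roll":0,"gripper":0.4}

```text
clock: 2.7
position: [0.4704, -0.0645, 0.0279]
ee_rot: [0.341, 3.121, 0.001]
force: [0.6, -0.7, -0.4]
width: 0.402
```

```bash
python3 -c "
from h import *
go(-62,-33,26,90)
g=arm.get_image('side');pickle.dump(g,open('side2.pkl','wb'));cv2.imwrite('pics/side2.png',cv2.resize(g['frame'][150:270,210:350],None,fx=5,fy=5))
s=arm.observe();print(proj(g,s['position']))"
```

```text
t 2.7 pos [470.4 -64.5  27.9] fix [-81.1 -34.1] toolY deg(fix) 90.03 tilt [-0.002  0.001 -1.   ] F [ 0.6 -0.7 -0.4] w 0.402 q [-0.17  0.48  0.26  2.15 -0.24  0.53  1.62]
slide [-19.1   1.1   1.9] roll 0.0
[[315.45727711 207.15118173]]
```

View pics/side2.png

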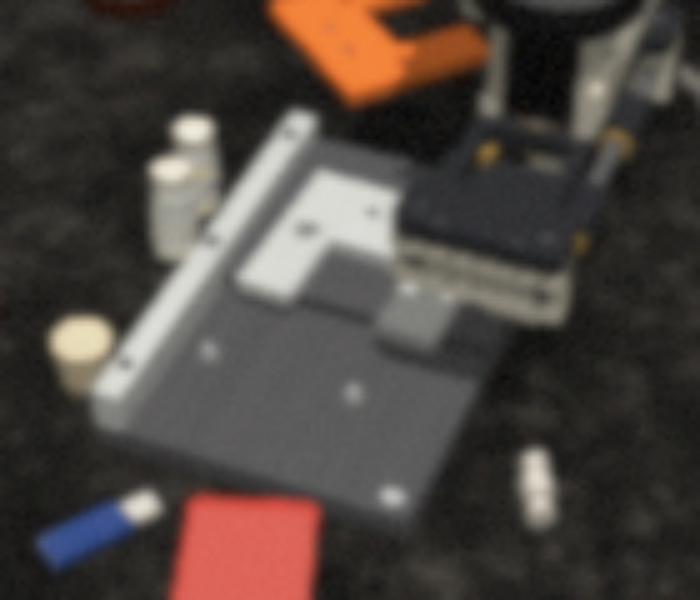

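Emit:
jog_arm:
  increments:
    - {"slide":[-3,1,2],"roll":0,"gripper":0.4}
    - {"slide":[-6,1,2],"roll":0,"gripper":0.4}
    - {"slide":[-9,1,2],"roll":0,"gripper":0.4}
    - {"slide":[-12,1,2],"roll":0,"gripper":0.4}
    - {"slide":[-14,1,2],"roll":0,"gripper":0.4}
    - {"slide":[-16,1,2],"roll":0,"gripper":0.4}
    - {"slide":[-18,1,2],"roll":0,"gripper":0.4}
    - {"slide":[-20,1,2],"roll":0,"gripper":0.4}
    - {"slide":[-22,1,2],"roll":0,"gripper":0.4}
    - {"slide":[-24,1,2],"roll":0,"gripper":0.4}

```text
clock: 3.58
position: [0.493, -0.0688, 0.0246]
ee_rot: [-0.342, -3.122, -0.0]
force: [-0.7, -0.7, -0.4]
width: 0.4
```

```bash
python3 -c "
from h import *
go(-51,-33,26,90)
g=arm.get_image('side');pickle.dump(g,open('side3.pkl','wb'));cv2.imwrite('pics/side3.png',cv2.resize(g['frame'][150:270,210:350],None,fx=5,fy=5))"
```

```text
t 3.58 pos [493.  -68.8  24.6] fix [-58.2 -33.4] toolY deg(fix) 90.01 tilt [ 0.001 -0.    -1.   ] F [-0.7 -0.7 -0.4] w 0.4 q [-0.16  0.52  0.26  2.1  -0.24  0.55  1.62]
slide [-7.2  0.4 -1.4] roll 0.0
```

View pics/side3.png

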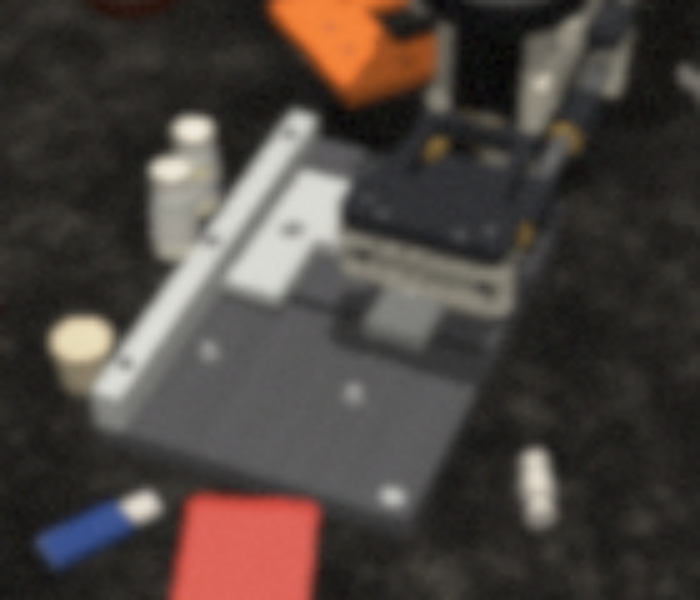

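Emit:
jog_arm:
  increments:
    - {"slide":[-1,0,-1],"roll":0,"gripper":0.4}
    - {"slide":[-2,0,-1],"roll":0,"gripper":0.4}
    - {"slide":[-3,0,-1],"roll":0,"gripper":0.4}
    - {"slide":[-4,0,-1],"roll":0,"gripper":0.4}
    - {"slide":[-5,0,-1],"roll":0,"gripper":0.4}
    - {"slide":[-5.5,0,-1],"roll":0,"gripper":0.4}
    - {"slide":[-6,0,-1],"roll":0,"gripper":0.4}
    - {"slide":[-6.5,0,-1],"roll":0,"gripper":0.4}
    - {"slide":[-7,0,-1],"roll":0,"gripper":0.4}
    - {"slide":[-7,0,-1],"roll":0,"gripper":0.4}

```text
clock: 4.47
position: [0.5001, -0.0703, 0.0257]
ee_rot: [0.342, 3.123, 0.0]
force: [-1.4, -0.9, 1.4]
width: 0.397
```

```bash
python3 -c "
from h import *
go(-49,-33,26,90)
g=arm.get_image('side');pickle.dump(g,open('side4.pkl','wb'));cv2.imwrite('pics/side4.png',cv2.resize(g['frame'][150:270,210:350],None,fx=5,fy=5))"
```

```text
t 4.47 pos [500.1 -70.3  25.7] fix [-50.9 -33.3] toolY deg(fix) 90.01 tilt [-0.  0. -1.] F [-1.4 -0.9  1.4] w 0.397 q [-0.16  0.52  0.26  2.08 -0.24  0.56  1.62]
slide [-1.9  0.3 -0.3] roll 0.0
```

View pics/side4.png

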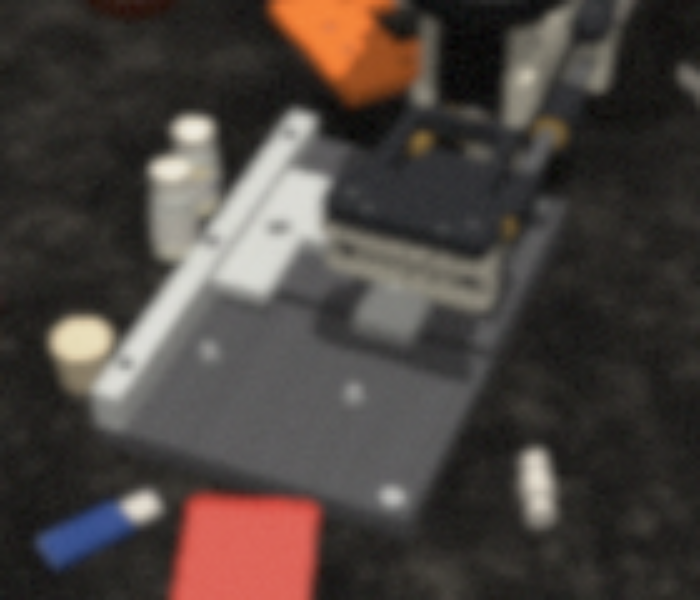

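Emit:
jog_arm:
  increments:
    - {"slide":[-0.2,0,0],"roll":0,"gripper":0.4}
    - {"slide":[-0.4,0,0],"roll":0,"gripper":0.4}
    - {"slide":[-0.6,0,0],"roll":0,"gripper":0.4}
    - {"slide":[-0.8,0,0],"roll":0,"gripper":0.4}
    - {"slide":[-1.0,0,0],"roll":0,"gripper":0.4}
    - {"slide":[-1.2,0,0],"roll":0,"gripper":0.4}
    - {"slide":[-1.4,0,0],"roll":0,"gripper":0.4}
    - {"slide":[-1.4,0,0],"roll":0,"gripper":0.4}
    - {"slide":[-1.4,0,0],"roll":0,"gripper":0.4}
    - {"slide":[-1.4,0,0],"roll":0,"gripper":0.4}

```text
clock: 5.35
position: [0.5006, -0.0704, 0.0256]
ee_rot: [-0.341, -3.122, -0.0]
force: [-5.1, 1.4, 2.4]
width: 0.396
```

```bash
python3 -c "
from h import *
go(-49,-33,26,90)"
```

```text
t 5.35 pos [500.6 -70.4  25.6] fix [-50.4 -33.3] toolY deg(fix) 90.02 tilt [ 0.001  0.    -1.   ] F [-5.1  1.4  2.4] w 0.396 q [-0.16  0.52  0.26  2.08 -0.24  0.57  1.62]
slide [-1.4  0.3 -0.4] roll 0.0
```

Emit:
jog_arm:
  increments:
    - {"slide":[3,0,0],"roll":0,"gripper":0.4}
    - {"slide":[12,0,0],"roll":0,"gripper":0.4}
    - {"slide":[25,0,-10],"roll":0,"gripper":0.4}
    - {"slide":[30,0,-45],"roll":0,"gripper":0.4}
    - {"slide":[30,-30,-80],"roll":0.12,"gripper":0.4}
    - {"slide":[20,-60,-90],"roll":0.24,"gripper":0.4}
    - {"slide":[0,-67,-90],"roll":0.36,"gripper":0.4}
    - {"slide":[-30,-67,-90],"roll":0.48,"gripper":0.4}
    - {"slide":[-60,-67,-90],"roll":0.6,"gripper":0.4}
    - {"slide":[-60,-67,-90],"roll":0.72,"gripper":0.4}

```text
clock: 6.18
position: [0.5511, -0.1501, 0.1166]
ee_rot: [1.424, 2.793, 0.001]
force: [1.1, -0.2, 0.2]
width: 0.401
```

```bash
python3 -c "
from h import *
go(10,-100,80,0)"
```

```text
t 6.18 pos [ 551.1 -150.1  116.6] fix [  16.1 -100.2] toolY deg(fix) 48.48 tilt [-0.006  0.004 -1.   ] F [ 1.1 -0.2  0.2] w 0.401 q [-0.2   0.49  0.52  1.87 -0.32  0.85  1.11]
slide [ 4.9 -4.1 36.5] roll 0.846
```

Emit:
jog_arm:
  increments:
    - {"slide":[2,-2,0],"roll":0.12,"gripper":0.4}
    - {"slide":[5,-4,0],"roll":0.24,"gripper":0.4}
    - {"slide":[5,-4,0],"roll":0.36,"gripper":0.4}
    - {"slide":[5,-4,0],"roll":0.48,"gripper":0.4}
    - {"slide":[5,-4,0],"roll":0.6,"gripper":0.4}
    - {"slide":[5,-4,0],"roll":0.72,"gripper":0.4}
    - {"slide":[5,-4,0],"roll":0.846,"gripper":0.4}
    - {"slide":[5,-4,0],"roll":0.846,"gripper":0.4}
    - {"slide":[5,-4,0],"roll":0.846,"gripper":0.4}
    - {"slide":[5,-4,0],"roll":0.846,"gripper":0.4}

```text
clock: 7.02
position: [0.5392, -0.1473, 0.1157]
ee_rot: [2.441, 1.978, 0.0]
force: [0.4, -0.6, -0.2]
width: 0.4
```

```bash
python3 -c "
from h import *
go(10,-100,26,0)
for n in ('side','top'):
  g=arm.get_image(n);pickle.dump(g,open(n+'5.pkl','wb'))
  r=g['frame'][150:270,210:350] if n=='side' else g['frame'][140:270,200:370]
  cv2.imwrite('pics/%s5.png'%n,cv2.resize(r,None,fx=4.6,fy=4.6,interpolation=cv2.INTER_CUBIC))"
```

```text
t 7.02 pos [ 539.2 -147.3  115.7] fix [   4. -100.] toolY deg(fix) 0.53 tilt [-0.  0. -1.] F [ 0.4 -0.6 -0.2] w 0.4 q [-0.36  0.54  0.76  1.91 -0.47  0.88  0.43]
slide [-0.1  6.  89.7] roll 0.009
```

View pics/side5.png

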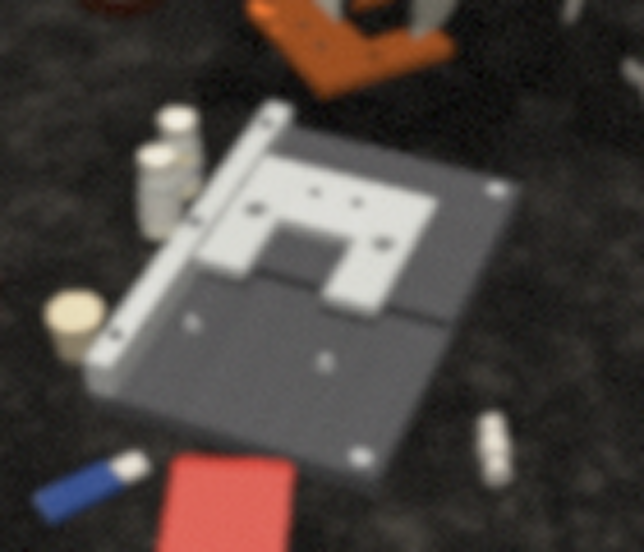

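View pics/top5.png

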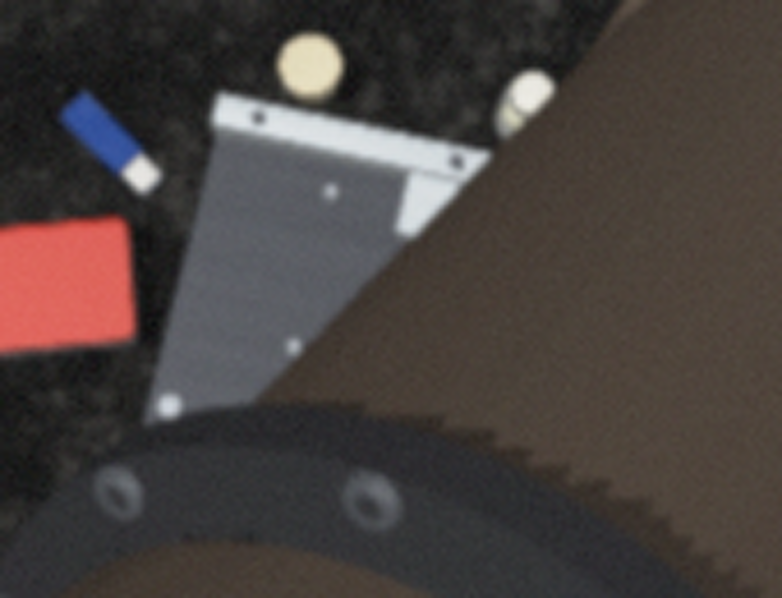

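```bash
cat >> h.py <<'E'
def plate_side(g,roi=(235,165,330,250),z=.030):
    for thr in (120,140):
      for a,p in blobs(g,roi,thr,4):
        if 2<a<60 or 400<a<4000:
          c=(p.min(0)+p.max(0))/2
          W=ray(g,[c],z)[0]*1000; print(thr,round(a,1),c.round(1),"fix@z",toF(W[:2]).round(1),"fix@21.5",toF(ray(g,[c],.0215)[0,:2]*1000).round(1))
E
python3 -c "
from h import *
print('before');plate_side(pickle.load(open('side0.pkl','rb')))
print('now');plate_side(pickle.load(open('side5.pkl','rb')))"
```

```text
before
120 6.1 [238.  248.6] fix@z [ 27.3 152.3] fix@21.5 [ 31.3 145.8]
120 12.8 [288.1 248. ] fix@z [-68.9 110.9] fix@21.5 [-66.3 103.8]
120 47.4 [317.  244.5] fix@z [-121.8   78.6] fix@21.5 [-120.    71.1]
120 8.7 [280.4 228.1] fix@z [-31.9  63. ] fix@21.5 [-28.7  55.3]
120 8.1 [251.4 219.8] fix@z [38.6 63.4] fix@21.5 [42.7 55.6]
120 11.8 [317.4 190.8] fix@z [-67.4 -90.5] fix@21.5 [ -64.8 -100.4]
120 967.0 [283.8 201. ] fix@z [ -5.2 -23.7] fix@21.5 [ -1.6 -32.7]
120 687.9 [253.6 201.1] fix@z [60.9  3.9] fix@21.5 [65.4 -4.7]
140 4.0 [238.1 248.8] fix@z [ 26.9 152.5] fix@21.5 [ 30.9 146. ]
140 8.3 [288.  248.2] fix@z [-68.9 111.6] fix@21.5 [-66.3 104.6]
140 38.2 [317.  244.8] fix@z [-122.1   79.3] fix@21.5 [-120.2   71.8]
140 5.8 [317.5 190.8] fix@z [-67.7 -90.6] fix@21.5 [ -65.1 -100.6]
140 882.8 [283.6 200.8] fix@z [ -4.6 -24.4] fix@21.5 [ -1.  -33.4]
140 549.1 [253.4 200.2] fix@z [62.8  1.3] fix@21.5 [67.3 -7.4]
140 5.1 [248.4 185.4] fix@z [ 98.3 -44.9] fix@21.5 [103.3 -54.2]
now
120 6.2 [238.  248.6] fix@z [ 27.3 152.3] fix@21.5 [ 31.3 145.8]
120 13.1 [288. 248.] fix@z [-68.7 111. ] fix@21.5 [-66.  103.9]
120 47.8 [317.  244.5] fix@z [-121.8   78.6] fix@21.5 [-120.    71.1]
120 8.8 [280.4 228.1] fix@z [-31.9  63. ] fix@21.5 [-28.7  55.3]
120 8.1 [251.4 219.6] fix@z [38.8 63. ] fix@21.5 [42.9 55.3]
120 12.1 [317.4 190.9] fix@z [-67.6 -90.1] fix@21.5 [ -64.9 -100. ]
120 1615.8 [269.8 201. ] fix@z [ 25.6 -11.1] fix@21.5 [ 29.6 -19.9]
140 4.2 [238.2 248.8] fix@z [ 26.7 152.4] fix@21.5 [ 30.7 145.9]
140 8.6 [288.1 248.2] fix@z [-69.1 111.5] fix@21.5 [-66.5 104.5]
140 38.8 [317.  244.8] fix@z [-122.1   79.3] fix@21.5 [-120.2   71.8]
140 5.9 [317.5 190.8] fix@z [-67.7 -90.6] fix@21.5 [ -65.1 -100.6]
140 1423.4 [269.4 200.2] fix@z [ 27.5 -13.2] fix@21.5 [ 31.5 -22. ]
```

```bash
cat >> h.py <<'E'
def dark(g,px,r=5):
    x,y=[int(round(v)) for v in px]
    p=g["frame"][y-r:y+r+1,x-r:x+r+1].mean(2)
    w=np.clip(np.percentile(p,60)-25-p,0,None);yy,xx=np.mgrid[-r:r+1,-r:r+1]
    return np.array([x+(w*xx).sum()/w.sum(),y+(w*yy).sum()/w.sum()])
def holes(g,pxs,z=.030):
    q=[dark(g,p,4) for p in pxs];W=[toF(ray(g,[c],z)[0,:2]*1000)-np.array([-3,3.4]) for c in q]
    print(np.round(q,1),"holes fix:",np.round(W,1),"skew deg",np.rad2deg(np.arctan2(*(W[1]-W[0])[::-1])).round(2),"origin",((W[0]+W[1])/2+[0,2]).round(1))
E
python3 -c "
from h import *
holes(pickle.load(open('side0.pkl','rb')),[(298.7,204.3),(271.3,195.5)])
holes(pickle.load(open('side5.pkl','rb')),[(293.3,202.8),(265.9,195.2)])"
```

```text
[[299.8 205.2]
 [272.  196.7]] holes fix: [[-42.7 -27.5]
 [ 30.  -30.9]] skew deg -2.63 origin [ -6.4 -27.2]
[[293.4 203.2]
 [266.5 196.1]] holes fix: [[-26.3 -28.6]
 [ 42.9 -27.8]] skew deg 0.66 origin [  8.3 -26.2]
```

Emit:
jog_arm:
  increments:
    - {"slide":[2,6,30],"roll":0.009,"gripper":0.4}
    - {"slide":[2,6,60],"roll":0.009,"gripper":0.4}
    - {"slide":[2,6,80],"roll":0.009,"gripper":0.4}
    - {"slide":[2,6,86],"roll":0.009,"gripper":0.4}
    - {"slide":[2,6,90],"roll":0.009,"gripper":0.4}
    - {"slide":[2,6,90],"roll":0.009,"gripper":0.4}
    - {"slide":[2,6,90],"roll":0.009,"gripper":0.4}
    - {"slide":[4,6,90],"roll":0.009,"gripper":0.4}
    - {"slide":[6,6,90],"roll":0.009,"gripper":0.4}
    - {"slide":[6,6,90],"roll":0.009,"gripper":0.4}

```text
clock: 7.95
position: [0.5471, -0.142, 0.0264]
ee_rot: [2.453, 1.962, 0.002]
force: [0.0, -0.1, -0.7]
width: 0.4
```

```bash
python3 -c "
from h import *
go(10,-85,26,0)
g=arm.get_image('side');pickle.dump(g,open('side6.pkl','wb'));cv2.imwrite('pics/side6.png',cv2.resize(g['frame'][130:270,210:350],None,fx=4,fy=4,interpolation=cv2.INTER_CUBIC))"
```

```text
t 7.95 pos [ 547.1 -142.    26.4] fix [ 10.5 -93.2] toolY deg(fix) -0.17 tilt [ 0.001  0.001 -1.   ] F [ 0.  -0.1 -0.7] w 0.4 q [-0.28  0.66  0.65  1.96 -0.6   0.72  0.51]
slide [ 8.2 -0.5  0.5] roll -0.003
```

View pics/side6.png

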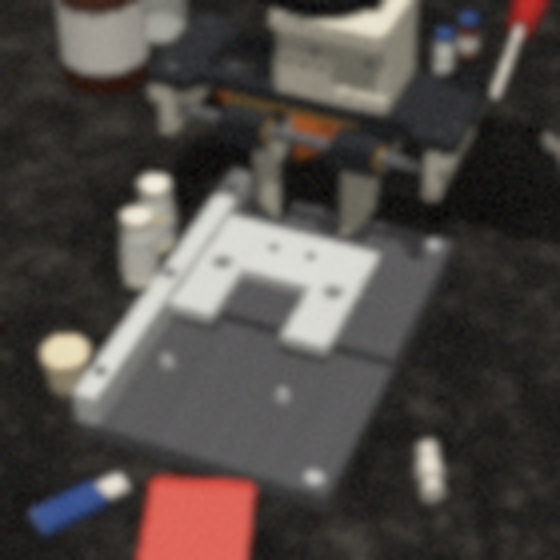

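Emit:
jog_arm:
  increments:
    - {"slide":[3,0,0.5],"roll":0,"gripper":0.4}
    - {"slide":[6,-0.5,0.5],"roll":-0.003,"gripper":0.4}
    - {"slide":[8,-0.5,0.5],"roll":-0.003,"gripper":0.4}
    - {"slide":[10,-0.5,0.5],"roll":-0.003,"gripper":0.4}
    - {"slide":[12,-0.5,0.5],"roll":-0.003,"gripper":0.4}
    - {"slide":[14,-0.5,0.5],"roll":-0.003,"gripper":0.4}
    - {"slide":[16,-0.5,0.5],"roll":-0.003,"gripper":0.4}
    - {"slide":[18,-0.5,0.5],"roll":-0.003,"gripper":0.4}
    - {"slide":[20,-0.5,0.5],"roll":-0.003,"gripper":0.4}
    - {"slide":[22,-0.5,0.5],"roll":-0.003,"gripper":0.4}

```text
clock: 8.83
position: [0.5507, -0.1211, 0.0252]
ee_rot: [2.451, 1.965, -0.0]
force: [-0.4, -1.3, -0.1]
width: 0.398
```

```bash
python3 -c "
from h import *
go(10,-40,26,0)
g=arm.get_image('side');pickle.dump(g,open('side7.pkl','wb'));cv2.imwrite('pics/side7.png',cv2.resize(g['frame'][130:270,210:350],None,fx=4,fy=4,interpolation=cv2.INTER_CUBIC))"
```

```text
t 8.83 pos [ 550.7 -121.1   25.2] fix [  9.5 -71.9] toolY deg(fix) -0.06 tilt [-0. -0. -1.] F [-0.4 -1.3 -0.1] w 0.398 q [-0.32  0.66  0.65  1.96 -0.6   0.72  0.47]
slide [31.9  0.5 -0.8] roll -0.001
```

View pics/side7.png

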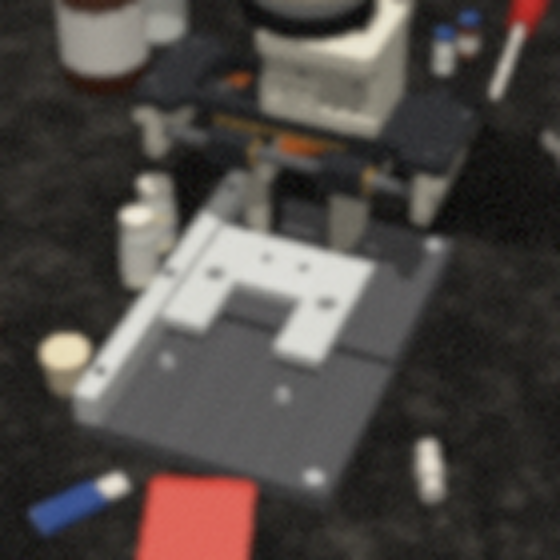

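Emit:
jog_arm:
  increments:
    - {"slide":[3,0.3,-0.8],"roll":0,"gripper":0.4}
    - {"slide":[6,0.3,-0.8],"roll":0,"gripper":0.4}
    - {"slide":[9,0.3,-0.8],"roll":0,"gripper":0.4}
    - {"slide":[12,0.3,-0.8],"roll":0,"gripper":0.4}
    - {"slide":[15,0.3,-0.8],"roll":0,"gripper":0.4}
    - {"slide":[18,0.3,-0.8],"roll":0,"gripper":0.4}
    - {"slide":[21,0.3,-0.8],"roll":0,"gripper":0.4}
    - {"slide":[24,0.3,-0.8],"roll":0,"gripper":0.4}
    - {"slide":[27,0.3,-0.8],"roll":0,"gripper":0.4}
    - {"slide":[30,0.3,-0.8],"roll":0,"gripper":0.4}

```text
clock: 9.72
position: [0.5577, -0.0916, 0.0261]
ee_rot: [2.451, 1.965, 0.0]
force: [-0.8, -2.5, 1.5]
width: 0.399
```

```bash
python3 -c "
from h import *
go(10,-12,26,0)
g=arm.get_image('side');pickle.dump(g,open('side8.pkl','wb'));cv2.imwrite('pics/side8.png',cv2.resize(g['frame'][130:270,210:350],None,fx=4,fy=4,interpolation=cv2.INTER_CUBIC))"
```

```text
t 9.72 pos [557.7 -91.6  26.1] fix [  9.9 -41.6] toolY deg(fix) -0.05 tilt [ 0.  0. -1.] F [-0.8 -2.5  1.5] w 0.399 q [-0.38  0.67  0.66  1.96 -0.6   0.72  0.42]
slide [29.6  0.   0.1] roll -0.001
```

View pics/side8.png

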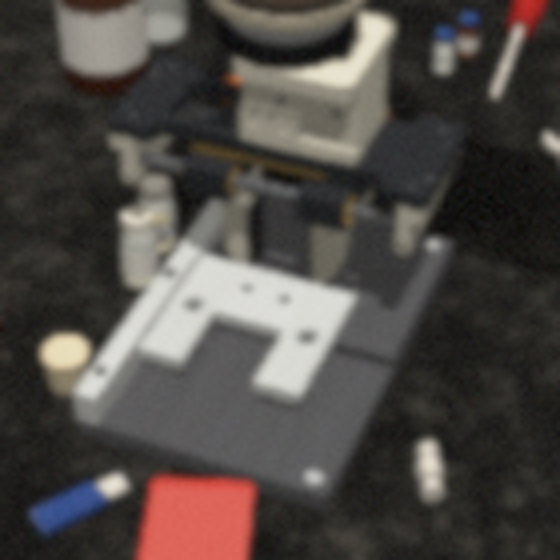

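Emit:
jog_arm:
  increments:
    - {"slide":[3,0,0],"roll":0,"gripper":0.4}
    - {"slide":[6,0,0],"roll":0,"gripper":0.4}
    - {"slide":[9,0,0],"roll":0,"gripper":0.4}
    - {"slide":[12,0,0],"roll":0,"gripper":0.4}
    - {"slide":[15,0,0],"roll":0,"gripper":0.4}
    - {"slide":[18,0,0],"roll":0,"gripper":0.4}
    - {"slide":[20,0,0],"roll":0,"gripper":0.4}
    - {"slide":[22,0,0],"roll":0,"gripper":0.4}
    - {"slide":[24,0,0],"roll":0,"gripper":0.4}
    - {"slide":[25,0,0],"roll":0,"gripper":0.4}

```text
clock: 10.6
position: [0.5631, -0.0672, 0.026]
ee_rot: [-2.451, -1.965, -0.0]
force: [-0.3, -2.0, -1.7]
width: 0.401
```

```bash
python3 -c "
from h import *
go(10,-4,25,0)
g=arm.get_image('side');pickle.dump(g,open('side9.pkl','wb'));cv2.imwrite('pics/side9.png',cv2.resize(g['frame'][130:270,210:350],None,fx=4,fy=4,interpolation=cv2.INTER_CUBIC))"
```

```text
t 10.6 pos [563.1 -67.2  26. ] fix [  9.9 -16.7] toolY deg(fix) -0.04 tilt [ 0. -0. -1.] F [-0.3 -2.  -1.7] w 0.401 q [-0.42  0.67  0.66  1.95 -0.61  0.73  0.38]
slide [12.7  0.1  1. ] roll -0.001
```

View pics/side9.png

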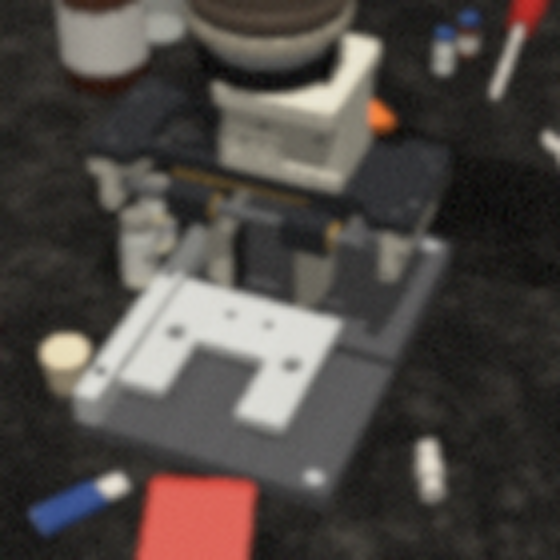

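```bash
python3 -c "
from h import *
holes(pickle.load(open('side9.pkl','rb')),[(282.7,221.2),(254,213)])"
```

```text
[[283.  221.3]
 [254.6 213.6]] holes fix: [[-26.2  37.6]
 [ 43.5  38.9]] skew deg 1.0 origin [ 8.7 40.3]
```

Emit:
jog_arm:
  increments:
    - {"slide":[1,0,0.5],"roll":0,"gripper":0.4}
    - {"slide":[2,0,1],"roll":0,"gripper":0.4}
    - {"slide":[3,0,1],"roll":0,"gripper":0.4}
    - {"slide":[4,0,1],"roll":0,"gripper":0.4}
    - {"slide":[5,0,1],"roll":0,"gripper":0.4}
    - {"slide":[6,0,1],"roll":0,"gripper":0.4}
    - {"slide":[7,0,1],"roll":0,"gripper":0.4}
    - {"slide":[8,0,1],"roll":0,"gripper":0.4}
    - {"slide":[9,0,1],"roll":0,"gripper":0.4}
    - {"slide":[10,0,1],"roll":0,"gripper":0.4}

```text
clock: 11.48
position: [0.5652, -0.0576, 0.025]
ee_rot: [-2.451, -1.965, 0.0]
force: [0.3, -1.2, -1.0]
width: 0.402
```

```bash
python3 -c "
from h import *
go(10,-1,25,0)
g=arm.get_image('side');pickle.dump(g,open('side10.pkl','wb'));cv2.imwrite('pics/side10.png',cv2.resize(g['frame'][150:270,210:350],None,fx=5,fy=5,interpolation=cv2.INTER_CUBIC))"
```

```text
t 11.48 pos [565.2 -57.6  25. ] fix [ 9.9 -6.8] toolY deg(fix) -0.05 tilt [ 0. -0. -1.] F [ 0.3 -1.2 -1. ] w 0.402 q [-0.44  0.67  0.66  1.95 -0.61  0.73  0.37]
slide [5.8 0.1 0. ] roll -0.001
```

View pics/side10.png

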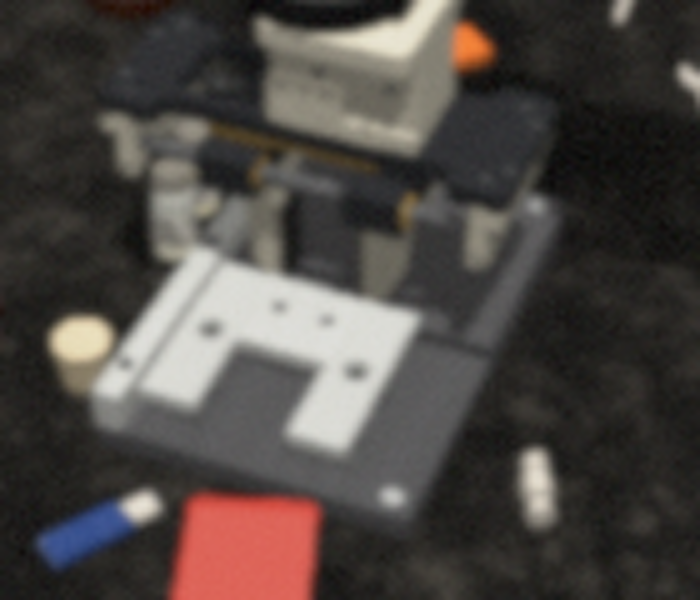

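Emit:
jog_arm:
  increments:
    - {"slide":[0.4,0,0],"roll":0,"gripper":0.4}
    - {"slide":[0.8,0,0],"roll":0,"gripper":0.4}
    - {"slide":[1.2,0,0],"roll":0,"gripper":0.4}
    - {"slide":[1.6,0,0],"roll":0,"gripper":0.4}
    - {"slide":[2,0,0],"roll":0,"gripper":0.4}
    - {"slide":[2.4,0,0],"roll":0,"gripper":0.4}
    - {"slide":[2.8,0,0],"roll":0,"gripper":0.4}
    - {"slide":[3.2,0,0],"roll":0,"gripper":0.4}
    - {"slide":[3.6,0,0],"roll":0,"gripper":0.4}
    - {"slide":[3.6,0,0],"roll":0,"gripper":0.4}

```text
clock: 12.37
position: [0.566, -0.0541, 0.025]
ee_rot: [-2.451, -1.965, -0.0]
force: [-0.7, -0.1, 0.7]
width: 0.402
```

```bash
python3 -c "
from h import *
go(10,-1,25,0)
g=arm.get_image('side');pickle.dump(g,open('side11.pkl','wb'));cv2.imwrite('pics/side11.png',cv2.resize(g['frame'][150:270,210:350],None,fx=5,fy=5,interpolation=cv2.INTER_CUBIC))"
```

```text
t 12.37 pos [566.  -54.1  25. ] fix [ 9.9 -3.3] toolY deg(fix) -0.05 tilt [ 0. -0. -1.] F [-0.7 -0.1  0.7] w 0.402 q [-0.45  0.67  0.66  1.95 -0.61  0.73  0.36]
slide [2.3 0.1 0. ] roll -0.001
```

View pics/side11.png

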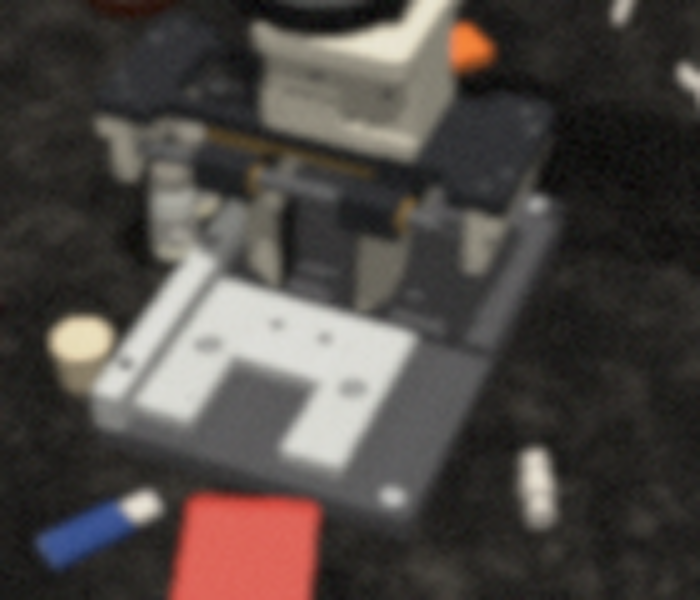

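The plate has dropped: the holes at (208,343) and (352,387) in the crop now look filled by the pins, and the contact force is gone. I'll back away and check.

Emit:
jog_arm:
  increments:
    - {"slide":[-3,0,0],"roll":0,"gripper":0.4}
    - {"slide":[-10,0,-2],"roll":0,"gripper":0.4}
    - {"slide":[-20,0,-15],"roll":0,"gripper":0.4}
    - {"slide":[-30,0,-45],"roll":0,"gripper":0.4}
    - {"slide":[-40,-20,-80],"roll":0,"gripper":0.4}
    - {"slide":[-50,-50,-110],"roll":0,"gripper":0.4}
    - {"slide":[-80,-80,-120],"roll":0,"gripper":0.4}
    - {"slide":[-110,-100,-120],"roll":0,"gripper":0.4}
    - {"slide":[-140,-120,-120],"roll":0,"gripper":0.4}
    - {"slide":[-170,-140,-120],"roll":0,"gripper":0.4}

```text
clock: 13.25
position: [0.3905, -0.1915, 0.1462]
ee_rot: [2.451, 1.964, 0.003]
force: [0.5, -0.8, 0.9]
width: 0.4
```

Emit:
jog_arm:
  increments:
    - {"slide":[-30,0,0],"roll":0,"gripper":0.4}
    - {"slide":[-60,0,0],"roll":0,"gripper":0.4}
    - {"slide":[-90,0,0],"roll":0,"gripper":0.4}
    - {"slide":[-110,0,0],"roll":0,"gripper":0.4}
    - {"slide":[-120,0,0],"roll":0,"gripper":0.4}
    - {"slide":[-120,0,0],"roll":0,"gripper":0.4}
    - {"slide":[-120,0,0],"roll":0,"gripper":0.4}
    - {"slide":[-120,0,0],"roll":0,"gripper":0.4}
    - {"slide":[-120,0,0],"roll":0,"gripper":0.4}
    - {"slide":[-120,0,0],"roll":0,"gripper":0.4}

```text
clock: 14.08
position: [0.3666, -0.3059, 0.1451]
ee_rot: [-2.449, -1.967, -0.001]
force: [0.3, -0.5, -0.2]
width: 0.403
```

```bash
python3 -c "
from h import *
st()
for n in ('side','top'):
  g=arm.get_image(n);pickle.dump(g,open(n+'12.pkl','wb'))
  r=g['frame'][150:270,210:350] if n=='side' else g['frame'][140:270,200:370]
  cv2.imwrite('pics/%s12.png'%n,cv2.resize(r,None,fx=4.6,fy=4.6,interpolation=cv2.INTER_CUBIC))"
```

```text
t 14.08 pos [ 366.6 -305.9  145.1] fix [-130.3 -292.2] toolY deg(fix) 0.04 tilt [ 0.001 -0.    -1.   ] F [ 0.3 -0.5 -0.2] w 0.403 q [-0.08  0.37  0.87  2.07 -0.38  0.86  0.79]
```

View pics/side12.png

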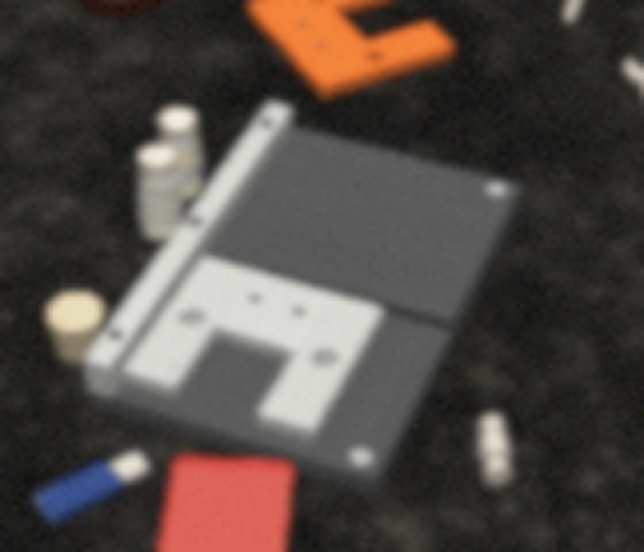

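View pics/top12.png

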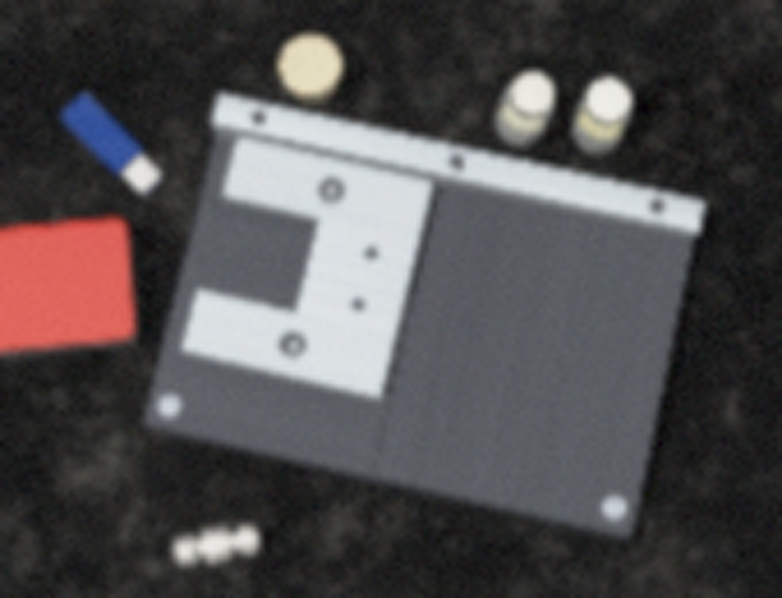

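Both pins now show centred in their holes, at (331,190) and (292,344) in the top crop. One numeric check of height, level and bystanders before handing in.

```bash
python3 -c "
from h import *
g=pickle.load(open('top12.pkl','rb'))
a=pickle.load(open('top0.pkl','rb'))
for a_,p in blobs(g,(225,150,365,262),140):
  if a_>600: print(round(a_),rect(ray(g,p,.022)),toF(rect(ray(g,p,.022))[0]).round(1))
K=g['intrinsics'];R=np.array(g['R']);t=np.array(g['t'])
def height(u,v):
  Z=np.median(g['depth'][v-1:v+2,u-1:u+2]);n=cv2.undistortPoints(np.array([[[u,v]]],float),K,np.array(g['dist_coeffs']))[0,0]
  return (R.T@(Z*np.r_[n,1]-t))[2]*1000
for nm,f in dict(rearN=(-30,20),rearF=(50,20),legN=(-26,85),legF=(46,85),deckN=(-30,-50),deckF=(40,-50),nest=(10,80)).items():
  u,v=np.round(proj(g,np.r_[F(*f)/1000,.022])[0]).astype(int);print(nm,height(u,v).round(1))
d=cv2.absdiff(a['frame'],g['frame']).max(2)>60
m=d.astype(np.uint8);n,_,s,c=cv2.connectedComponentsWithStats(m)
print([(s[i,4],c[i].round()) for i in range(1,n) if s[i,4]>8])
"
```

```text
2512 ((575.1077880859375, -52.66075897216797), (223.41653442382812, 119.78864288330078), 77.44276428222656) [18.5  0.1]
rearN 21.0
rearF 23.0
legN 22.0
legF 22.3
deckN 22.0
deckF 22.6
nest 14.5
[(np.int32(1563), array([268., 198.])), (np.int32(1638), array([309., 213.])), (np.int32(49), array([454., 253.])), (np.int32(13), array([460., 253.])), (np.int32(19), array([466., 252.])), (np.int32(15), array([458., 265.])), (np.int32(72), array([464., 271.])), (np.int32(398), array([499., 276.])), (np.int32(16), array([456., 274.])), (np.int32(26), array([ 94., 288.])), (np.int32(173), array([482., 309.])), (np.int32(123), array([451., 308.])), (np.int32(347), array([ 70., 311.])), (np.int32(463), array([465., 320.])), (np.int32(1869), array([466., 368.])), (np.int32(2981), array([536., 374.]))]
```

```bash
python3 -c "
from cell import arm
print(arm.sign_off())"
```

```text
the job is handed in; nothing more can be done
None
```

The plate is seated on both pins and lies flat in the nest, and I handed the job in at about 14 s. The sign-off gave no verdict.

**What I did:** With the fingers part open, I pushed the plate's near edge sideways until it met the fence. I then slid it along the fence from its rear edge, slowing down towards the end, until it dropped over the pins. Then I backed the hand off and moved it clear. The readings I took between moves never went above about 6 N, against the 38 N limit.

**Last checks:**
- **Pins:** In the top view, each pin sits centred in its hole.
- **Height and level:** Camera depth puts the plate's top at 21–23 mm at four points, where 22 mm means fully down. The nest floor read 14.5 mm and the deck about 22 mm. The plate is level within the depth noise.
- **Bystanders:** Comparing the first and last top views, the only changes near the fixture are the plate's old and new places. The others are at the image edges, where I take them to be the arm and its shadow.

**Failed check:** My outline measurement of the plate's final position didn't work, because the plate and fence merged into one bright shape. Its final position therefore rests on the hole and pin views and the depth readings.

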